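# Lock the bench swivel base

### The job

Lock the swivel base on the workbench: with the fingertips, push one of the two upright studs to turn the blue slotted disc until its slot lines up with the sliding brass bar, then push the red tab so that the bar runs through the slot and fully home into the keeper on the far side. Only push from outside: do not take a stud or the tab between the fingers, do not lift the disc off its spindle, and leave everything else on the bench where it is.

Things in the scene. Friction and masses are not known exactly. Their poses are not given: they have to be found in the camera images.
- swivel_base: Fixed dark steel base plate, 310 x 120 mm, 12 mm thick. Origin: on the bench surface under the disc's axis; z up; +x is the way the bar is pushed. The plate spans x -215 to +95, y -60 to +60 mm. On it, along the x axis: two guide rails for the bar (x -150 to -60 mm, 18 mm apart, tops 38 mm above the bench), the disc at x = 0, and the keeper.
- lock_disc (a joint): Angle of the blue disc in rad, counter-clockwise from above. At 0 and again at 3.14 the slot lies along swivel_base x, in line with the bar; either will do. Stops at -0.30 and 3.44. It stays where it is left; turning takes about 0.1 N m (3 N at a stud). The disc blocks the bar while out of line; a slot within about 0.1 rad is centred by the bar's pointed tip.
- disc_center (a point): Centre of the blue disc, level with its top face, 38 mm above the bench; turns with the disc, its x along the slot. The disc is 100 mm across. A 20 mm wide slot with flared mouths cuts right across the top (slot floor, shiny steel, 20 mm above the bench). The disc weighs 0.9 kg and sits loose on its spindle: it could be lifted off, which it must not be.
- keeper (a point): Middle of the aluminium keeper on the base at swivel_base x = 71 mm, 29 mm above the bench: an arch 26 mm long (x 58 to 84 mm), 19 mm wide inside, top 43 mm above the bench, that takes the bar's tip beyond the disc.
- stud_a (a point): Centre of the top of one upright steel stud on the disc: round, 16 mm diameter, top 72 mm above the bench (34 mm above the disc's face), 36 mm from the disc's axis, at angle lock_disc + 1.57 rad from swivel_base x. Either stud may be pushed.
- stud_b (a point): Centre of the top of the other, equal stud, diametrically opposite stud_a (at angle lock_disc - 1.57 rad from swivel_base x).
- lock_bar (a joint): How far the brass bar is pushed in along swivel_base +x, in m: 0 fully drawn back, 0.126 at its stop, fully home (through the slot, tip 12 mm into the keeper). The bar is 14 mm wide, 154 mm long, 22 to 36 mm above the bench, with a pointed tip 56 mm short of the disc's axis at 0. It stays where it is left; pushing slowly takes 2 to 3 N.
- bar_tab (a point): Centre of the top of the red upright tab on the bar: 14 mm thick along the push, 36 mm wide, from 42 to 74 mm above the bench. It lies at swivel_base x = -170 mm + lock_bar, y = 0; its axes are parallel to those of swivel_base. Fully home it stands over the edge of the disc, between the studs, at x = -44 mm.
- wrench: Loose steel wrench lying beside the base, 180 mm long, 8 mm high; leave alone. Origin: centre of its underside; x along it.
- screwdriver: Loose screwdriver with wooden handle lying beside the base, 200 mm long, 26 mm high; leave alone. Origin: centre of its underside; x along it.
- offcut: Loose wood offcut beside the base, 70 x 45 x 35 mm; leave alone. Origin: centre of its underside.
- copper_collar: Loose copper collar lying on the base plate, 26 mm diameter, 10 mm high, top 22 mm above the bench; leave alone. Origin: centre of its underside.
- mug: Loose white mug, 80 mm diameter, 90 mm high; leave alone. Origin: centre of its underside.
- screw_jar: Loose glass jar with a blue lid, 70 mm diameter, 85 mm high; leave alone. Origin: centre of its underside.
- paint_can: Loose red can, 90 mm diameter, 105 mm high; leave alone. Origin: centre of its underside.

How it is judged:
By the outcome, as a careful person would: the job done as asked, in the order asked, and still so for the second after the job is handed in, with the robot touching nothing.
It also fails if it takes over 54 s, if anything falls off the work surface, if the arm or the gripper's body presses on something with over 40 N, if the wrist force passes 120 N, or if a joint passes its speed limit or range.

### The arm

A 6-joint arm with a two-finger parallel gripper is mounted at the origin on the work surface. World frame = base frame: x ahead of the robot, y to its left, z up, the work surface at z = 0. Lengths are in m, angles in degrees, forces in N, time in s.
With the tool pointing down it reaches from about 0.25 to 0.725 m from the base axis. Payload 9.7 kg.
Tool frame: the origin (TCP) lies at the very end of the fingers, on their centre line; the grasp point (between the pads) lies 19 mm behind it (bot.grip_point_offset is the z of the grasp point in the tool frame, in m); z points along the fingers, x is the direction in which the jaws open and shut, and the axes are right-handed (so a half turn about z gives the same grasp; the last joint's range is limited). The gripper opens to 85 mm and grips with 20 to 120 N. Pads are 22 mm wide; open, the fingers measure 114 mm over their backs; the gripper's body (76 mm by 85 mm) begins 54 mm behind the grasp point. The pads swing forward as they close: fully open they stand 13 mm farther back than shut.
Start: joints at [-75.229, 4.979, 10.078, 95.1, 0, 90], TCP at [0.14, -0.532, 0.231] pointing down, gripper open.
Joint ranges: [-179.16, 179.16], [-48.56, 103.87], [-65.8, 70.77], [-126.05, 130.52], [-82.76, 87.17], [-180, 180]. Speed limits (degrees/s): [127.2, 127.2, 147.25, 180, 180, 180].

### API

Orientations are given as [roll, pitch, yaw] about the fixed x, y, z axes, in that order (R = Rz(yaw) Ry(pitch) Rx(roll)).
In Python, from workcell import get_obs, viewer, job_done, bot gives the robot as it stands.
- The arm moves only by the shell command python3 -m handwheel 'ROWS' [FORCE]. ROWS is JSON, a list of rows, each a list of 5 numbers: the closure, from 0 (fully open) to 1 (shut), then the shift along the world's x, y, z in m, then the turn about the world's z in degrees. A call has 1 to 5 rows; each row is the pose to reach, as a shift and turn from the pose measured when the call began; what a row does not reach only later rows make up. A row lasts 1/10 s, in which the tool goes at most 50 mm and 8.59 degrees, less where a joint would pass 70% of its speed; a pose out of reach is approached as far as the arm can. A call with a gripper value outside its range is refused whole. The fingers move at their own pace and stop on an object; FORCE is the grip in N (left out, the last holds). Time passes only in rows, so rows that repeat a pose let the fingers close. It gives the time, the measured TCP pose, the force and the opening at its end, in the units of the state.
- get_obs(): the state, without advancing time (a new reading comes with each control period).
- viewer.camera(name): name is "scene" or "top"; returns a dict with "color" (480x640x3 uint8, blue, green, red), "K" (3x3 intrinsics, pixels), "origin" and "orientation" of the camera in the world. Camera axes: x right, y down, z forward; pixel columns grow to the right and rows downward; lengths in m; the calibration is good to about 2 mm. A picture is of the moment at which its call begins. There is no depth.
- job_done(): hands the job in, once; it reports no verdict.
The state is a dict: "time": time; "q": joint angles; "qd": joint speeds; "joint_efforts": joint torques, N m; "ee_pos": TCP position; "tcp_rot": TCP orientation; "wrist_force": force on the tool from outside, world axes, zero at the start; "torque": the same for the moment, N m; "opening": finger opening in m.
Only numpy, scipy, OpenCV 4.12 (cv2) and the standard library are available. Lean on these libraries where they do the work, as an engineer would, in place of code of your own. Each camera call takes 0.05 s, during which the arm holds its last target.

## Working session

There is one attempt and no reset: what is moved stays moved. The work goes in short steps, Python scripts to look and compute and a shell command to move; the robot and the scene stay as the last step left them, time stands still between calls to the robot, and variables do not carry over. Pictures are saved under pics/ and viewed, and the job is handed in when it is done.

```bash
mkdir -p pics; ls
python3 - <<'E'
from workcell import get_obs, viewer, bot
import cv2
print(get_obs())
for n in("scene","top"):
    c=viewer.camera(n); cv2.imwrite(f"pics/{n}0.png",c["color"]); print(n,c["K"],c["origin"],c["orientation"])
E
```

```text
pics
{'time': 0.0, 'q': array([-7.52305185e+01,  5.01256589e+00,  1.00341623e+01,  9.51006954e+01,
        9.39103845e-05,  9.00012162e+01]), 'qd': array([ 0.0030575 , -0.04586695, -0.0292107 , -0.02563778, -0.13308938,
       -0.02374491]), 'joint_efforts': array([-1.00612131e-03, -5.20387495e+01,  4.64805365e+01,  1.61685707e-02,
       -3.17483580e-05,  1.14534421e-05]), 'ee_pos': array([ 0.14015171, -0.53159746,  0.2305664 ]), 'tcp_rot': array([-1.79999908e+02,  7.90990036e-02, -7.52317347e+01]), 'wrist_force': array([ 0.08924405,  0.22999362, -0.36715316]), 'torque': array([-0.01193512,  0.00596533, -0.05269132]), 'opening': 0.08537788613440361}
scene [[449.91019287   0.         314.95345122]
 [  0.         449.91019287 242.57437869]
 [  0.           0.           1.        ]] [0.86181988 0.39303407 0.80437638] [-146.27284994    0.30337064  147.27668295]
top [[555.66472357   0.         317.51610387]
 [  0.         555.66472357 241.20053496]
 [  0.           0.           1.        ]] [ 0.32581851 -0.00890359  1.40594861] [-168.35714874    0.27216548  -95.7500687 ]
```

View pics/scene0.png

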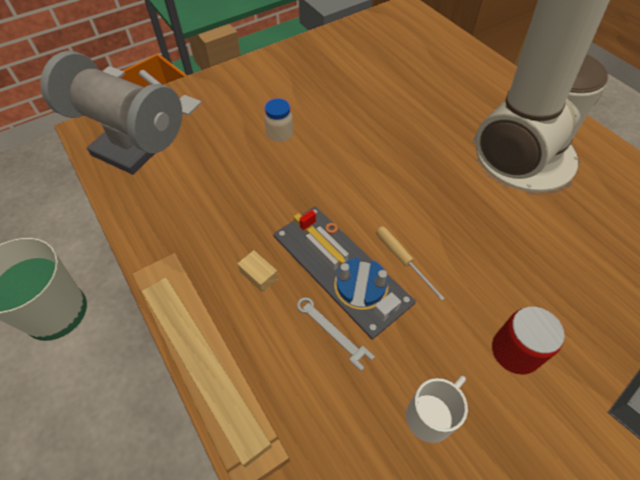

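View pics/top0.png

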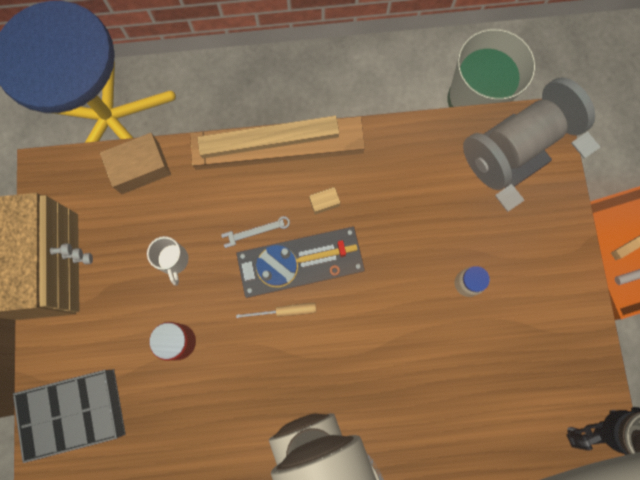

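The base is at about (300,262) in top and (345,270) in scene; the keeper is on the left in top, the red tab on the right, and the slot is turned well out of line. I'll zoom in and measure.

```bash
cat > h.py <<'E'
import numpy as np, cv2
from scipy.spatial.transform import Rotation as R
from workcell import get_obs, viewer
def cam(n):
    c=viewer.camera(n); c["R"]=R.from_euler("xyz",c["orientation"],degrees=True).as_matrix(); return c
def ray(c,uv):
    d=c["R"]@np.linalg.solve(c["K"],[uv[0],uv[1],1.]); return c["origin"],d/np.linalg.norm(d)
def plane(c,uv,z):
    o,d=ray(c,uv); return o+d*(z-o[2])/d[2]
def tri(c1,u1,c2,u2):
    A=[];b=[]
    for c,u in((c1,u1),(c2,u2)):
        o,d=ray(c,u);P=np.eye(3)-np.outer(d,d);A.append(P);b.append(P@o)
    A=np.vstack(A);b=np.hstack(b);return np.linalg.lstsq(A,b,rcond=None)[0]
def proj(c,p):
    q=c["K"]@(c["R"].T@(np.asarray(p)-c["origin"]));return q[:2]/q[2]
def blobs(m,amin=20):
    n,l,s,ce=cv2.connectedComponentsWithStats(m.astype(np.uint8)); return [(s[i].tolist(),ce[i].round(1).tolist()) for i in range(1,n) if s[i,4]>=amin]
def crop(c,x,y,w,h,f,name):
    cv2.imwrite(name,cv2.resize(c["color"][y:y+h,x:x+w],None,fx=f,fy=f,interpolation=cv2.INTER_CUBIC))
E
python3 - <<'E'
from h import *
for n,b in(("scene",(260,195,160,150)),("top",(220,180,160,150))):
    c=cam(n); crop(c,*b,5 if 0 else 4,f"pics/{n}z.png")
    hsv=cv2.cvtColor(c["color"],cv2.COLOR_BGR2HSV); x,y,w,h=b
    m=np.zeros(hsv.shape[:2],bool); m[y:y+h,x:x+w]=True
    H,S,V=[hsv[...,i].astype(int) for i in range(3)]
    print(n,"red",blobs(m&((H<6)|(H>174))&(S>180)&(V>90)))
    print("blue",blobs(m&(H>95)&(H<125)&(S>120)))
    print("brass",blobs(m&(H>18)&(H<28)&(S>140)&(V>150)))
    print("plate",blobs(m&(S<70)&(V<110),200))
E
```

```text
scene red [([300, 210, 16, 20, 197], [307.4, 219.4])]
blue [([337, 258, 23, 44, 472], [349.0, 280.3]), ([365, 261, 21, 44, 469], [373.3, 285.3])]
brass [([294, 213, 7, 8, 31], [297.4, 216.0]), ([308, 227, 37, 36, 296], [326.0, 244.1]), ([335, 282, 40, 27, 75], [349.7, 300.8])]
plate [([274, 221, 141, 118, 3295], [339.4, 278.9]), ([331, 229, 43, 34, 461], [350.4, 247.4])]
top red [([338, 242, 7, 13, 60], [341.3, 248.0])]
blue [([268, 246, 27, 24, 225], [281.7, 257.0]), ([258, 259, 18, 16, 100], [263.3, 266.0])]
brass [([346, 245, 11, 7, 52], [350.8, 248.1]), ([297, 249, 42, 13, 170], [318.2, 255.1])]
plate [([274, 227, 84, 32, 952], [319.1, 241.0]), ([237, 245, 127, 52, 1723], [298.6, 270.9])]
```

View pics/scenez.png

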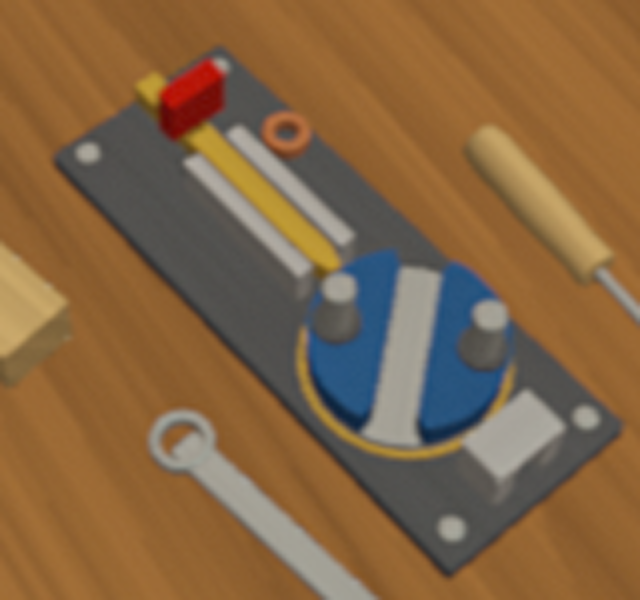

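View pics/topz.png

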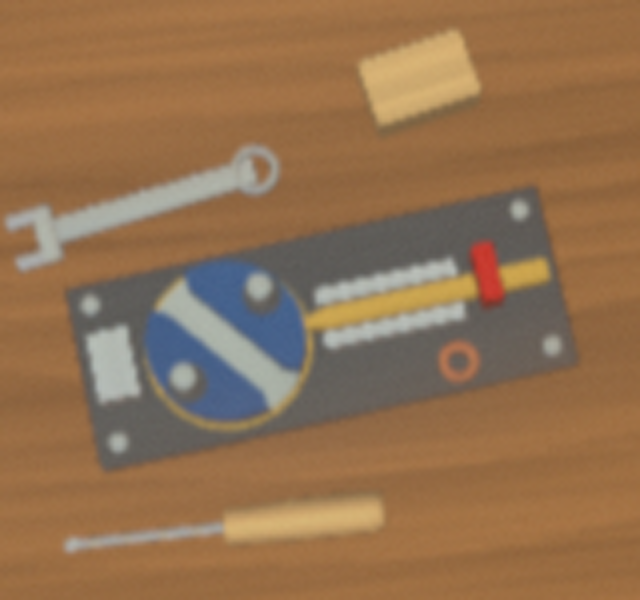

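```bash
cat > m.py <<'E'
from h import *
s=cam("scene");t=cam("top")
S=lambda x,y:np.array([260+(x+.5)/4-.5,195+(y+.5)/4-.5])
T=lambda x,y:np.array([220+(x+.5)/4-.5,180+(y+.5)/4-.5])
E
python3 - <<'E'
from m import *
np.set_printoptions(precision=4,suppress=True)
f=lambda n,a,b:print(n,tri(s,S(*a),t,T(*b)))
f("studL",(340,288),(259,287));f("studR",(490,315),(184,377))
sc=[(55,158),(220,47),(622,428),(450,575)];tc=[(538,187),(578,365),(103,470),(67,290)]
P=[]
for a,b in zip(sc,tc):
    f("corner",a,b); P.append((plane(s,S(*a),.012)+plane(t,T(*b),.012))/2); print(plane(s,S(*a),.012),plane(t,T(*b),.012))
P=np.array(P); c=P.mean(0)
ex=(P[2]+P[3]-P[0]-P[1])/2; print("len",np.linalg.norm(ex)); 
ey=(P[0]+P[3]-P[1]-P[2])/2; print("wid",np.linalg.norm(ey))
print("yaw",np.degrees(np.arctan2(ex[1],ex[0])),np.degrees(np.arctan2(ey[1],ey[0])))
u=ex/np.linalg.norm(ex); o=c+u*.060; print("axis",o)
A=(plane(s,S(340,288),.072)+plane(t,T(259,287),.072))/2
B=(plane(s,S(490,315),.072)+plane(t,T(184,377),.072))/2
print(plane(s,S(340,288),.072),plane(t,T(259,287),.072),plane(s,S(490,315),.072),plane(t,T(184,377),.072))
print("mid",(A+B)/2,"dist",np.linalg.norm(A-B))
d=A-B; print("ang A rel",np.degrees(np.arctan2(d[1],d[0])))
# tab top: scene corners / top
print("tab scene", [plane(s,S(*p),.074) for p in((162,98),(208,62),(222,72),(176,110))])
print("tab top", plane(t,T(482,272),.074),plane(t,T(485,272),.074))
# collar, bar pts
print("collar",plane(t,T(460,361),.022)); f("wr ring",(182,440),(255,169)); print([plane(t,T(*p),.02)for p in((385,498),(385,528),(228,512),(70,545))])
print("offcut",[plane(t,T(*p),.035)for p in((360,65),(460,32),(478,92),(380,125))])
E
```

```text
studL [0.5828 0.0538 0.069 ]
studR [0.532  0.1041 0.069 ]
corner [ 0.6417 -0.128   0.0039]
[ 0.6425 -0.1211  0.012 ] [ 0.6415 -0.1288  0.012 ]
corner [ 0.5247 -0.1413  0.0054]
[ 0.5273 -0.1366  0.012 ] [ 0.524  -0.1408  0.012 ]
corner [0.4881 0.1651 0.0056]
[0.4905 0.1677 0.012 ] [0.4879 0.1635 0.012 ]
corner [0.605  0.18   0.0062]
[0.6058 0.1828 0.012 ] [0.6049 0.1778 0.012 ]
len 0.30699399499107305
wid 0.11710454022164206
yaw 96.83467185402166 6.992451267821009
axis [0.5584 0.0801 0.012 ]
[0.5832 0.056  0.072 ] [0.5829 0.0529 0.072 ] [0.5328 0.1061 0.072 ] [0.5322 0.103  0.072 ]
mid [0.5578 0.0795 0.072 ] dist 0.07118676547783948
ang A rel -44.74079426080635
tab scene [array([ 0.5958, -0.0836,  0.074 ]), array([ 0.564 , -0.0903,  0.074 ]), array([ 0.5614, -0.081 ,  0.074 ]), array([ 0.5939, -0.0733,  0.074 ])]
tab top [ 0.578  -0.0834  0.074 ] [ 0.5778 -0.0852  0.074 ]
collar [ 0.5326 -0.0664  0.022 ]
wr ring [0.6727 0.0528 0.0044]
[array([ 0.452 , -0.0109,  0.02  ]), array([ 0.4335, -0.009 ,  0.02  ]), array([0.4531, 0.0871, 0.02  ]), array([0.4427, 0.1863, 0.02  ])]
offcut [array([ 0.7276, -0.0225,  0.035 ]), array([ 0.7429, -0.0886,  0.035 ]), array([ 0.7021, -0.0957,  0.035 ]), array([ 0.6868, -0.0313,  0.035 ])]
```

Cross-checks agree: studs come out at z 69 mm, 71 mm apart (72 expected). Their midpoint (0.558, 0.0795) matches the axis from the plate corners (0.558, 0.080). The base x axis is at 96.9° in world and the disc is at 128.4°, so it needs +51.6° CCW to reach 3.14. I'll push stud_a (the one near the bar tip) with shut fingers, turning the tool along with it.

```bash
python3 -m handwheel '[[1,0.12,0.16,0,10],[1,0.12,0.16,0,10],[1,0.12,0.16,0,10],[1,0.12,0.16,0,10],[1,0.12,0.16,0,10]]' 20; python3 -m handwheel '[[1,0.15,0.2,0,10],[1,0.15,0.2,0,10],[1,0.15,0.2,0,10],[1,0.15,0.2,0,10],[1,0.15,0.2,0,10]]'
```

```text
time: 0.8
ee_pos: [0.2628, -0.3681, 0.2317]
tcp_rot: [-179.9, -0.0, -64.9]
wrist_force: [0.0, -1.4, 0.0]
opening: 0.0121
time: 1.3
ee_pos: [0.4109, -0.1704, 0.2319]
tcp_rot: [-179.9, -0.0, -55.0]
wrist_force: [-0.1, -0.9, 0.9]
opening: 0.0003
```

Now to above the approach point (0.561, 0.0325), yaw −44.7.

```bash
python3 -m handwheel '[[1,0.15,0.203,-0.05,10.3],[1,0.15,0.203,-0.05,10.3],[1,0.15,0.203,-0.05,10.3],[1,0.15,0.203,-0.05,10.3],[1,0.15,0.203,-0.08,10.3]]'
python3 - <<'E'
from m import *
crop(s,200,130,200,150+50,3,"pics/s1.png")
o=get_obs();print(o["ee_pos"],o["tcp_rot"],o["wrist_force"])
E
```

```text
time: 1.8
ee_pos: [0.5532, 0.0207, 0.1655]
tcp_rot: [-179.7, -0.2, -44.6]
wrist_force: [0.8, -1.3, 0.1]
opening: 0.0
[0.55142854 0.02189668 0.15925816] [179.87794725   0.18987355 -44.45237483] [-0.8893045  -0.89179847 -0.64907726]
```

Run:
```python
from m import *
crop(s,250,130,200,200,3,"pics/s2.png")
```

```text
(no output)
```

View pics/s2.png

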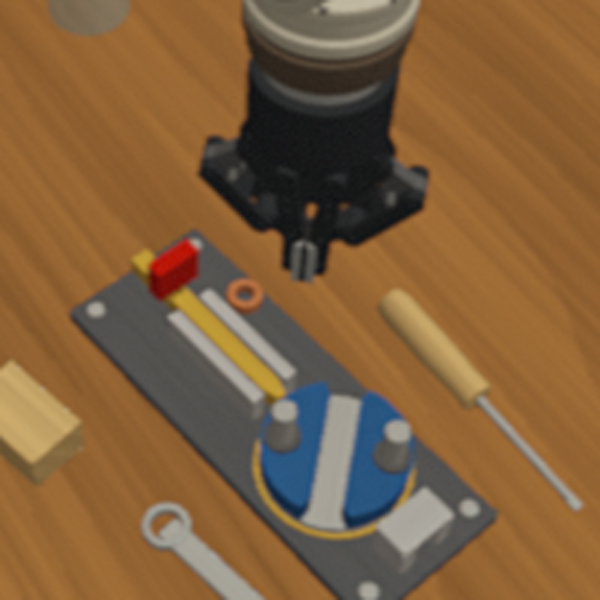

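The tip is at about px (351,222) in scene, clear of everything. I'll check that against the projected TCP, then descend short of the stud.

```bash
python3 - <<'E'
from m import *
o=get_obs();print(o["ee_pos"],proj(s,o["ee_pos"]))
E
python3 -m handwheel '[[1,0.004,0.005,-0.05,0],[1,0.004,0.005,-0.09,0],[1,0.004,0.005,-0.108,0],[1,0.004,0.005,-0.108,0],[1,0.004,0.005,-0.108,0]]'
python3 - <<'E'
from m import *
crop(s,260,130,200,200,3,"pics/s3.png")
o=get_obs();print(o["ee_pos"],proj(s,o["ee_pos"]))
E
```

```text
[0.55075062 0.0180039  0.16474562] [350.0074016  215.98592075]
time: 2.6
ee_pos: [0.5552, 0.022, 0.0585]
tcp_rot: [-179.8, -0.2, -44.8]
wrist_force: [-0.4, -0.4, -0.7]
opening: -0.0001
[0.55589697 0.02245238 0.05918872] [345.97635131 251.09371691]
```

View pics/s3.png

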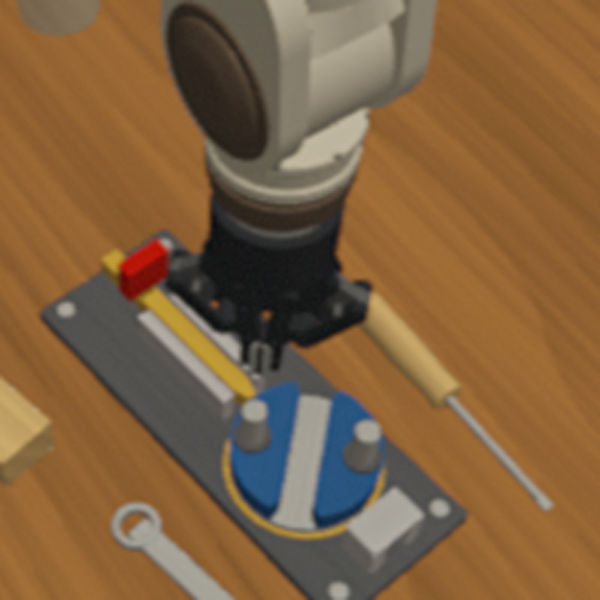

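The tip projects consistently, allowing for the finger's half width. Next I'll compute the arc waypoints.

```bash
cat > arc.py <<'E'
import numpy as np,sys
ax=np.array([.558,.080])
def P(th,d):
    a=np.radians(th);return ax+.036*np.array([np.cos(a),np.sin(a)])-d*np.array([-np.sin(a),np.cos(a)])
cur=np.array([float(sys.argv[1]),float(sys.argv[2])]);yaw=float(sys.argv[3]);d=float(sys.argv[4])
for th in map(float,sys.argv[5:]):
    print(th,(P(th,d)-cur).round(4),round(th-yaw,1))
E
python3 arc.py .5557 .0222 -44.8 .022 -44.7 -40 -35 -30 -25 -20 -15 -10
```

```text
-44.7 [0.0124 0.0168] 0.1
-40.0 [0.0157 0.0178] 4.8
-35.0 [0.0192 0.0191] 9.8
-30.0 [0.0225 0.0207] 14.8
-25.0 [0.0256 0.0226] 19.8
-20.0 [0.0286 0.0248] 24.8
-15.0 [0.0314 0.0272] 29.8
-10.0 [0.0339 0.0299] 34.8
```

```bash
python3 -m handwheel '[[1,0.006,0.008,-0.007,0],[1,0.010,0.013,-0.007,0],[1,0.0124,0.0168,-0.007,0],[1,0.0124,0.0168,-0.007,0]]'; python3 -m handwheel '[[1,0.0025,0.001,0,3],[1,0.005,0.002,0,7],[1,0.0068,0.0023,0,10],[1,0.0068,0.0023,0,10]]'
python3 - <<'E'
from m import *
crop(t,220,180,160,150,4,"pics/t4.png");crop(s,260,130,200,200,3,"pics/s4.png")
o=get_obs();print(o["ee_pos"],o["tcp_rot"],o["wrist_force"])
E
```

```text
time: 3.1
ee_pos: [0.5687, 0.04, 0.0522]
tcp_rot: [-179.8, -0.2, -44.7]
wrist_force: [1.0, 0.5, 1.4]
opening: 0.0
time: 3.5
ee_pos: [0.5754, 0.0423, 0.0521]
tcp_rot: [-179.8, -0.2, -34.6]
wrist_force: [-1.3, -0.3, -0.6]
opening: 0.0
[0.57535619 0.04233917 0.05214716] [-179.7697744    -0.20483305  -34.78758481] [-0.49874282 -0.04281159  0.02284928]
```

View pics/s4.png

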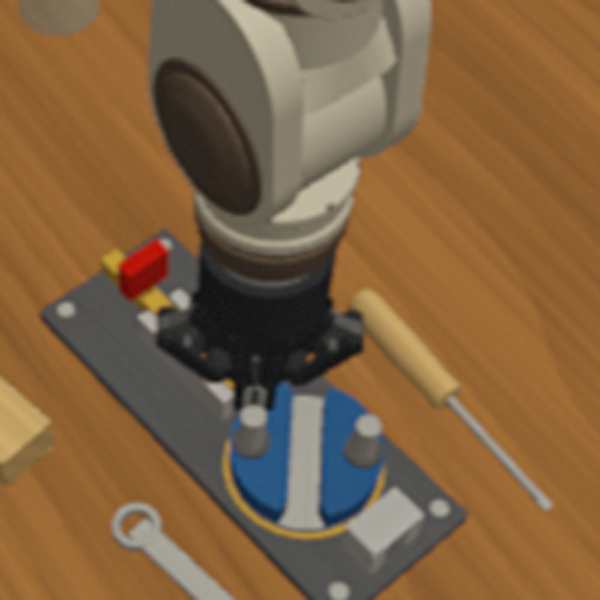

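View pics/t4.png

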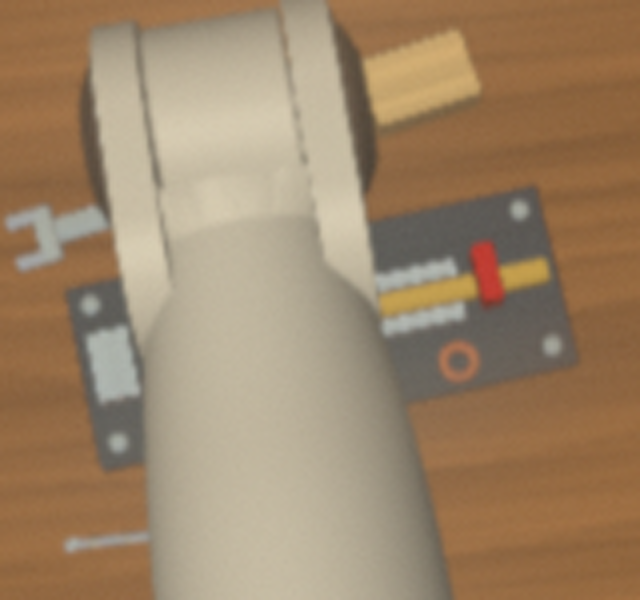

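The scene view shows the finger against stud_a, and the disc has started to turn. I'll keep going along the arc.

```bash
python3 arc.py .5754 .0423 -34.8 .021 -30 -25 -20 -15 -10
```

```text
-30.0 [0.0033 0.0015] 4.8
-25.0 [0.0064 0.0035] 9.8
-20.0 [0.0092 0.0057] 14.8
-15.0 [0.0119 0.0081] 19.8
-10.0 [0.0144 0.0108] 24.8
```

```bash
python3 -m handwheel '[[1,0.0033,0.0015,0,5],[1,0.0064,0.0035,0,10],[1,0.0092,0.0057,0,15],[1,0.0119,0.0081,0,20],[1,0.0144,0.0108,0,25]]'
python3 - <<'E'
from m import *
crop(s,310,230,100,100,6,"pics/s5.png")
o=get_obs();print(o["ee_pos"],o["tcp_rot"],o["wrist_force"])
E
```

```text
time: 4.1
ee_pos: [0.5896, 0.0528, 0.0521]
tcp_rot: [-179.8, -0.2, -9.7]
wrist_force: [-1.7, -2.2, -0.2]
opening: 0.0002
[0.58984476 0.05322117 0.05208547] [-179.77514556   -0.20453175   -9.77679274] [-0.45450248 -0.14568166 -0.45347295]
```

View pics/s5.png

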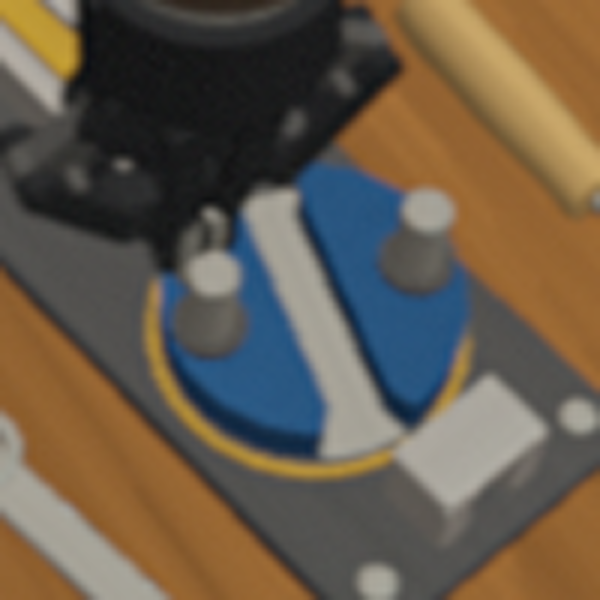

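Stud tops are at crop (214,273) and (427,210). I'll measure the disc angle from them.

```bash
cat > ang.py <<'E'
from m import *
import sys
x,y,f=map(float,sys.argv[1:4]); v=list(map(float,sys.argv[4:]))
q=lambda a,b:plane(s,(x+(a+.5)/f-.5,y+(b+.5)/f-.5),.072)
A,B=q(*v[:2]),q(*v[2:]);d=A-B;print(A,B,np.linalg.norm(d),"mid",(A+B)/2,"angle",np.degrees(np.arctan2(d[1],d[0])))
E
python3 ang.py 310 230 6 214 273 427 210; python3 ang.py 260 195 4 340 288 490 315;  python3 arc.py .5897 .0530 -9.75 .0205 -6 -2 2 5 7
```

```text
[0.59274163 0.071708   0.072     ] [0.52327224 0.08947999 0.072     ] 0.07170662451710354 mid [0.55800693 0.08059399 0.072     ] angle -14.349911722122657
[0.58324975 0.05602004 0.072     ] [0.5327674  0.10613647 0.072     ] 0.07113454621174721 mid [0.55800858 0.08107825 0.072     ] angle -44.791595090934095
-6.0 [0.002  0.0028] 3.8
-2.0 [0.0036 0.0053] 7.8
2.0 [0.005  0.0078] 11.8
5.0 [0.0059 0.0097] 14.8
7.0 [0.0065 0.011 ] 16.8
```

Disc stud angle −14.4°, so 21° remain (contact offset about 18 mm).

```bash
python3 arc.py .5897 .0530 -9.75 .0182 -14 -9 -4 1 5 6.9
```

```text
-14.0 [-0.0012  0.0006] -4.2
-9.0 [0.001  0.0034] 0.8
-4.0 [0.0029 0.0063] 5.8
1.0 [0.0046 0.0094] 10.8
5.0 [0.0057 0.012 ] 14.8
6.9 [0.0062 0.0133] 16.6
```

```bash
python3 -m handwheel '[[1,0.001,0.0034,0,3],[1,0.0029,0.0063,0,7],[1,0.0046,0.0094,0,11],[1,0.0055,0.0115,0,14],[1,0.0055,0.0115,0,14]]'
python3 - <<'E'
from m import *
crop(s,310,230,100,100,6,"pics/s6.png")
o=get_obs();print(o["ee_pos"],o["tcp_rot"],o["wrist_force"])
E
```

```text
time: 4.9
ee_pos: [0.5954, 0.0646, 0.0523]
tcp_rot: [-179.8, -0.2, 4.0]
wrist_force: [0.1, -1.1, 0.1]
opening: 0.0006
[0.59532836 0.06458878 0.05232136] [-179.75228285   -0.23459522    3.93661836] [ 1.5058532  -0.04785722  0.47089455]
```

View pics/s6.png

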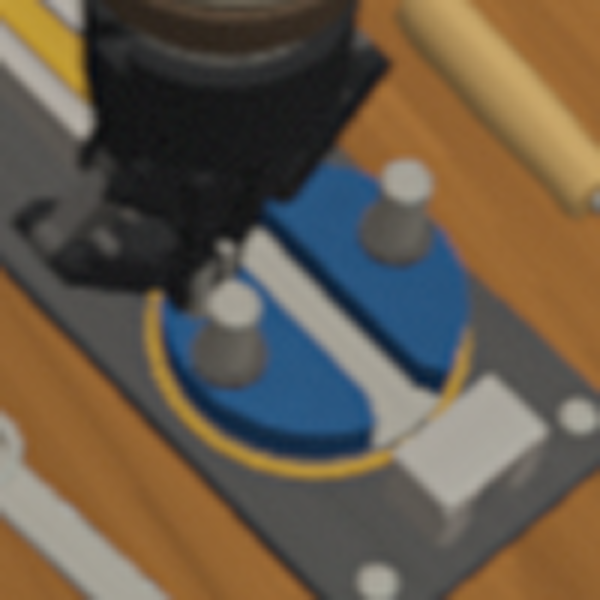

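```bash
python3 ang.py 310 230 6 235 303 407 181
```

```text
[0.59337666 0.08395552 0.072     ] [0.52207192 0.07747414 0.072     ] 0.071598704438462 mid [0.55772429 0.08071483 0.072     ] angle 5.1937368587048445
```

Stud line at 5.2°, target 6.9°: one more millimetre, then back off and rise.

```bash
python3 -m handwheel '[[1,0,0.0012,0,2],[1,0,0.0012,0,2]]'; python3 -m handwheel '[[1,0.002,-0.015,0,0],[1,0.002,-0.02,0.03,0],[1,0.002,-0.06,0.06,0],[1,0.002,-0.10,0.06,0],[1,0,-0.13,0.06,0]]'
python3 - <<'E'
from m import *
crop(s,310,230,100,100,6,"pics/s7.png");crop(s,250,180,180,180,4,"pics/s7b.png")
o=get_obs();print(o["ee_pos"],o["tcp_rot"],o["wrist_force"])
E
```

```text
time: 5.3
ee_pos: [0.5955, 0.0656, 0.0524]
tcp_rot: [-179.8, -0.3, 5.9]
wrist_force: [2.5, -2.8, -1.0]
opening: 0.0001
time: 5.8
ee_pos: [0.5959, -0.0671, 0.1137]
tcp_rot: [-179.8, -0.4, 5.8]
wrist_force: [0.5, 0.1, -0.2]
opening: -0.0
[ 0.5951264  -0.06842626  0.11257087] [-179.80106414   -0.26774979    5.65018114] [ 0.62584519  0.69746934 -1.0025763 ]
```

View pics/s7.png

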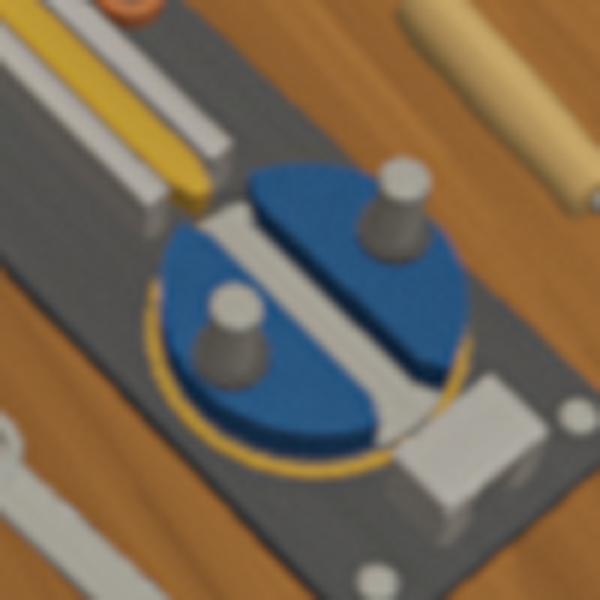

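View pics/s7b.png

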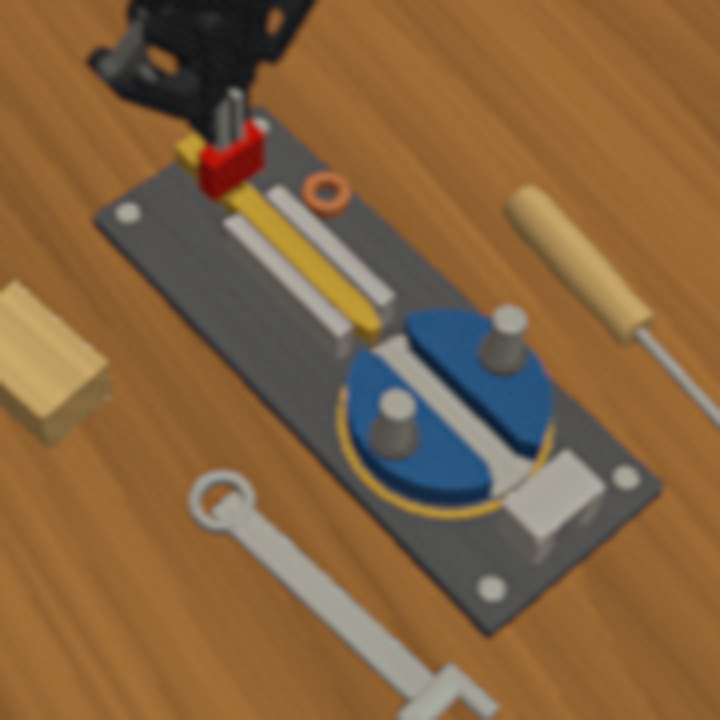

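```bash
python3 ang.py 310 230 6 237 306 405 178;  python3 - <<'E'
from m import *
q=lambda a,b,z:plane(s,(310+(a+.5)/6-.5,230+(b+.5)/6-.5),z)
# slot floor edge line? floor centre ends; bar top centreline
a,b=q(228,222,.02),q(405,410,.02);d=b-a;print("slot",np.degrees(np.arctan2(d[1],d[0])))
q=lambda a,b,z:plane(s,(250+(a+.5)/4-.5,180+(b+.5)/4-.5),z)
# rails (outer edges of tops)
for p,r in (((228,222),(345,335)),((283,187),(393,295))):
    a,b=q(*p,.038),q(*r,.038);d=b-a;print("rail",np.degrees(np.arctan2(d[1],d[0])),np.linalg.norm(d))
E
```

```text
[0.59346558 0.08515399 0.072     ] [0.52192838 0.07623441 0.072     ] 0.07209111533463666 mid [0.55769698 0.0806942  0.072     ] angle 7.107218628820907
slot 94.81765939372944
rail 97.94890464817767 0.09023175858524365
rail 96.54022292745738 0.08683696885264965
```

The stud line is at 7.1° against a 6.9° target, so the slot is aligned. Next I go behind the red tab (centre about (0.578, −0.085)).

```bash
python3 -m handwheel '[[1,-0.011,-0.045,0,1],[1,-0.013,-0.054,0,1],[1,-0.013,-0.054,-0.03,1],[1,-0.013,-0.054,-0.058,1],[1,-0.013,-0.054,-0.060,1]]'
python3 - <<'E'
from m import *
crop(s,250,150,180,150,4,"pics/s8.png");crop(t,220,180,160,150,4,"pics/t8.png")
o=get_obs();print(o["ee_pos"],o["tcp_rot"],o["wrist_force"])
E
```

```text
time: 6.6
ee_pos: [0.5804, -0.1169, 0.0485]
tcp_rot: [-179.6, 0.1, 6.9]
wrist_force: [-0.5, -0.4, 0.4]
opening: -0.0003
[ 0.58219101 -0.11733656  0.05217745] [-179.71976857   -0.18336816    6.96002772] [ 0.57559026 -0.34045987  0.32923027]
```

View pics/s8.png

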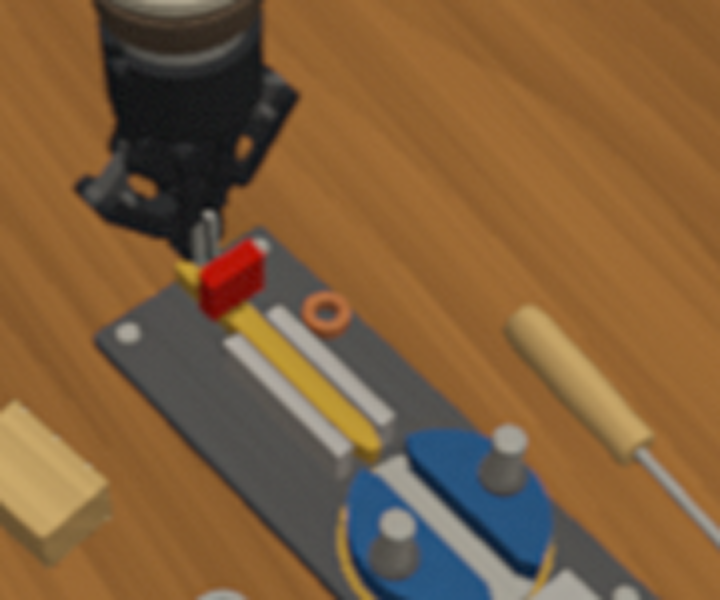

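The finger stands behind the tab with a gap of about 10 mm. The total push along u is about 137 mm, taken in slow steps.

```bash
python3 -m handwheel '[[1,-0.001,0.008,0,0],[1,-0.002,0.016,0,0],[1,-0.003,0.024,0,0],[1,-0.0038,0.032,0,0],[1,-0.0048,0.04,0,0]]'
python3 -m handwheel '[[1,-0.001,0.006,0,0],[1,-0.0015,0.012,0,0],[1,-0.0022,0.018,0,0],[1,-0.003,0.024,0,0],[1,-0.0036,0.03,0,0]]'
python3 - <<'E'
from m import *
crop(s,270,170,160,150,4,"pics/s9.png")
o=get_obs();print(o["ee_pos"],o["tcp_rot"],o["wrist_force"])
E
```

```text
time: 7.2
ee_pos: [0.5777, -0.0766, 0.0528]
tcp_rot: [-179.7, -0.2, 7.0]
wrist_force: [0.8, -3.1, 1.0]
opening: -0.0
time: 7.7
ee_pos: [0.5738, -0.0462, 0.0528]
tcp_rot: [-179.8, -0.2, 7.0]
wrist_force: [-0.5, -3.0, 1.1]
opening: 0.0
[ 0.57384305 -0.04570469  0.05265624] [-179.70551145   -0.22613779    7.01344659] [-0.43963586  0.56633799 -0.08688403]
```

View pics/s9.png

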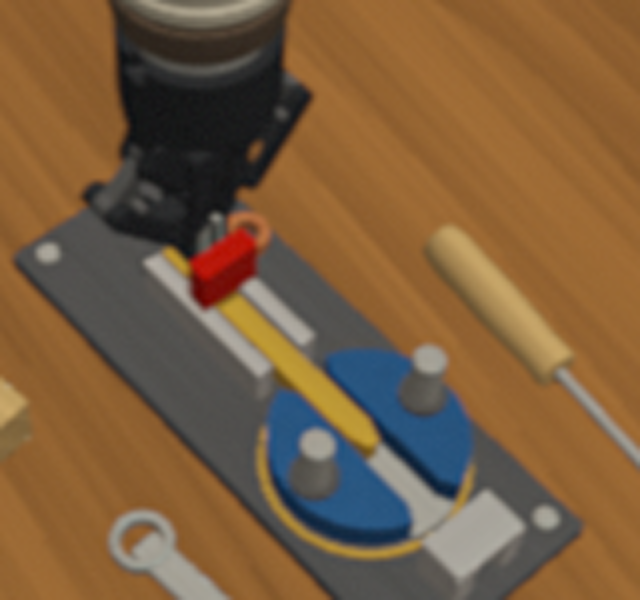

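The bar tip (crop 365,440) is inside the slot and force is about 3 N, as expected. About 64 mm remain.

```bash
python3 -m handwheel '[[1,-0.001,0.007,0,0],[1,-0.0017,0.014,0,0],[1,-0.0025,0.021,0,0],[1,-0.0034,0.028,0,0],[1,-0.0042,0.035,0,0]]'
python3 -m handwheel '[[1,-0.0006,0.005,0,0],[1,-0.0012,0.010,0,0],[1,-0.0018,0.015,0,0],[1,-0.0024,0.020,0,0],[1,-0.0024,0.020,0,0]]'
python3 - <<'E'
from m import *
crop(s,270,190,160,150,4,"pics/s10.png")
o=get_obs();print(o["ee_pos"],o["tcp_rot"],o["wrist_force"])
E
```

```text
time: 8.3
ee_pos: [0.5695, -0.0101, 0.0526]
tcp_rot: [-179.7, -0.2, 7.0]
wrist_force: [-1.1, -1.9, 1.7]
opening: -0.0002
time: 8.8
ee_pos: [0.567, 0.0107, 0.0526]
tcp_rot: [-179.7, -0.2, 7.1]
wrist_force: [0.1, 0.7, -0.4]
opening: -0.0001
[0.56705786 0.01027915 0.05253788] [-179.67396985   -0.21572084    7.04340857] [ 0.69485892 -0.14585711  0.01417792]
```

View pics/s10.png

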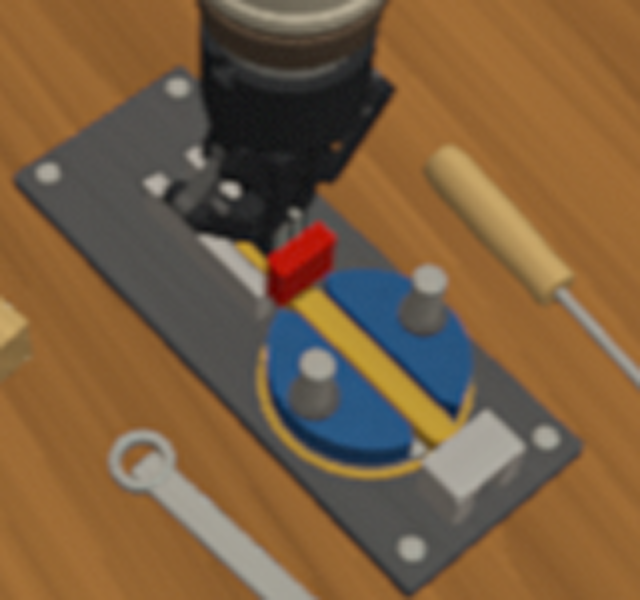

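Through the slot and at the keeper. Roughly 8 mm are left, so I'll go in small steps and watch for the stop.

```bash
python3 -m handwheel '[[1,-0.0003,0.003,0,0],[1,-0.0006,0.005,0,0],[1,-0.0008,0.007,0,0]]'
python3 -m handwheel '[[1,-0.0002,0.0015,0,0],[1,-0.0002,0.0015,0,0]]'
python3 -m handwheel '[[1,-0.0002,0.0015,0,0],[1,-0.0002,0.0015,0,0]]'
```

```text
time: 9.2
ee_pos: [0.5662, 0.0173, 0.0525]
tcp_rot: [-179.7, -0.2, 7.0]
wrist_force: [-1.3, -1.6, 0.2]
opening: 0.0002
time: 9.4
ee_pos: [0.566, 0.0187, 0.0525]
tcp_rot: [-179.7, -0.2, 7.0]
wrist_force: [-0.1, -3.4, 0.5]
opening: 0.0002
time: 9.6
ee_pos: [0.566, 0.0188, 0.0525]
tcp_rot: [-179.9, -0.2, 7.0]
wrist_force: [1.2, -10.8, 0.0]
opening: -0.0001
```

```bash
python3 -m handwheel '[[1,-0.0002,0.002,0,0],[1,-0.0002,0.002,0,0]]'
python3 -m handwheel '[[1,0.002,-0.02,0,0],[1,0.002,-0.03,0.03,0],[1,0.002,-0.03,0.08,0],[1,-0.03,-0.08,0.12,0],[1,-0.06,-0.12,0.13,0]]'
python3 -m handwheel '[[1,-0.05,-0.1,0.02,0],[1,-0.05,-0.1,0.02,0],[1,-0.05,-0.1,0.02,0],[1,-0.05,-0.1,0.02,0]]'
python3 - <<'E'
from m import *
crop(s,300,220,120,120,5,"pics/s11.png");crop(t,220,180,160,150,4,"pics/t11.png")
cv2.imwrite("pics/full11.png",s["color"])
o=get_obs();print(o["ee_pos"],o["tcp_rot"],o["wrist_force"])
E
```

```text
time: 9.8
ee_pos: [0.566, 0.0188, 0.0526]
tcp_rot: [179.9, -0.2, 6.9]
wrist_force: [0.8, -13.6, 0.6]
opening: -0.0001
time: 10.3
ee_pos: [0.5186, -0.0846, 0.1787]
tcp_rot: [179.9, -0.4, 7.0]
wrist_force: [-0.1, -1.7, -0.1]
opening: -0.0003
time: 10.7
ee_pos: [0.4681, -0.1859, 0.1993]
tcp_rot: [179.9, -0.5, 6.9]
wrist_force: [1.1, 0.7, -0.7]
opening: -0.0002
[ 0.46885427 -0.18404303  0.19839352] [179.92441779  -0.41743897   7.00514695] [-0.59388884 -0.5072572  -0.4552669 ]
```

View pics/s11.png

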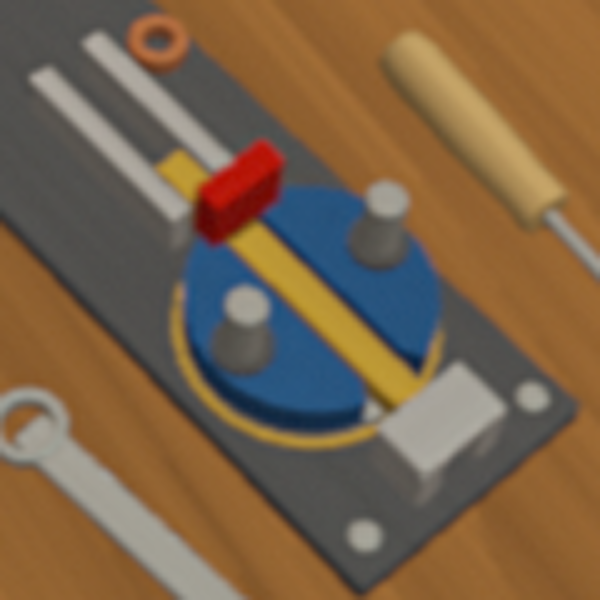

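View pics/t11.png

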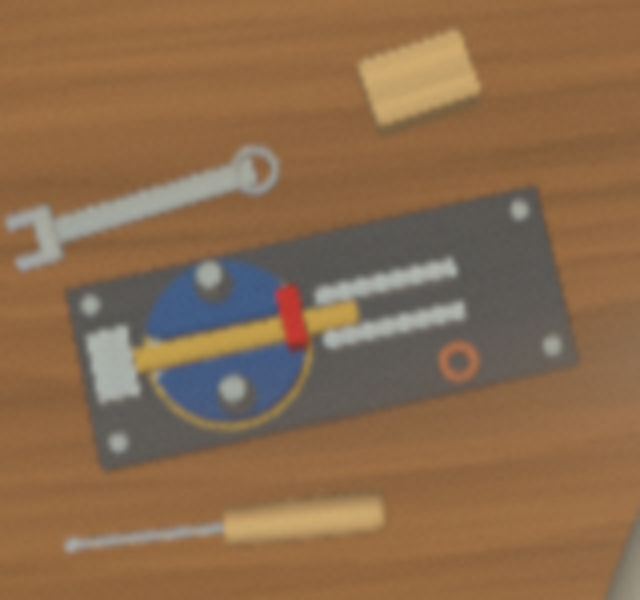

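View pics/full11.png

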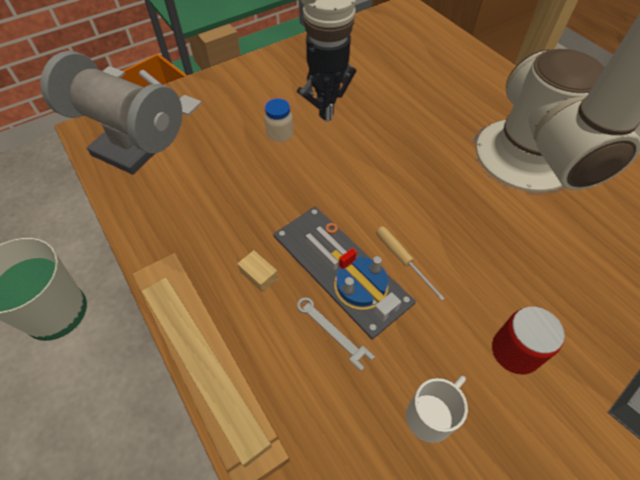

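The bar runs through the slot into the keeper, with the tab between the studs, and the loose items are where they were. One last tab measurement before handing in.

```bash
python3 - <<'E'
from m import *
u=np.array([-.12,.993])
for p in((484,272),(291.5,317)):
    print("tab x",(plane(t,T(*p),.074)[:2]-plane(t,T(221,331),.072)[:2])@u)
E
python3 ang.py 300 220 5 246 305 387 200
python3 -c "
from workcell import job_done,get_obs
print(get_obs()['qd'].round(2)); print(job_done())"
```

```text
tab x -0.16420058302781493
tab x -0.04368835753575204
[0.59392621 0.08489793 0.072     ] [0.52253554 0.07677451 0.072     ] 0.07185136126753616 mid [0.55823088 0.08083622 0.072     ] angle 6.491666564403263
[-0.16 -0.04  0.06  0.06 -0.14 -0.1 ]
the job is handed in; nothing more can be done
None
```

The swivel base is locked, and I handed the job in at about 11 s of the 54 s allowed. With the fingers shut, I pushed stud_a from outside and turned the disc about 52° counter-clockwise to its 3.14 rad position. I then pushed the red tab until the bar ran through the slot and into the keeper.

- **Bar home:** the last pushes gave no further motion while the force rose to 13.6 N. The tab measured x = −43.7 mm against the −44 mm expected when fully home.
- **Disc in line:** the studs sat at 6.5° in world against about 6.9° for the base, so the slot is within half a degree.
- **Everything else:** in the final pictures all the loose items look to be where they started, and the arm is well clear. I checked this by eye and did not measure their positions.

One pair of measurements disagreed slightly. Triangulating the plate corners gave heights of 4–6 mm instead of 12 mm, so I used the given height there. The disc axis this gave matched the midpoint of the studs to within 1 mm. No checks failed.

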